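# Pack a blood tube in the carrier and close it up

## Task

Pack the capped blood tube that lies on the bench for transport: lay it gently (no dropping) in the notches of the cradle inside the open specimen carrier and let go of it. Then lower the hinged lid fully shut without slamming it, and only after that turn the latch arm all the way over the lid. Leave the syringe, the dropper bottle and the forceps where they are.

Things in the scene. Friction and masses are not known exactly. Their poses are not given: they have to be found in the camera images.
- tube_centre (a point): centre of the capped blood tube lying on the bench, 80 long; barrel 12 wide, cap 16 wide and 15 high, so the centre is 7.5 mm above what it lies on. Its y axis runs along the tube, the cap at the -y end (y -40 to -24 mm); z is up. 20 g. Either end may point either way in the cradle.
- cradle_seat (a point): middle of the white tube cradle in the tray, at the height of its notch floors (26 mm over the bench); y along the tube's place, z up. Cross bars at y = -30 and +30 mm, 10 mm thick, have notches 24 wide, 8 deep; between the bars it is open 19 mm deeper, for fingers. End plates 92 mm apart inside, 8 mm above the notch floors. A tube laid in has its centre about 7 mm above this point.
- tray_centre (a point): specimen carrier, fixed to the bench: centre of its grey tray at rim height (28 mm). Tray 124 mm along x, 120 mm along y; lid hinged along the +y rim, latch beside the -y side. x and y are the carrier's axes. The cradle is at x = +29 or -29 mm; a white cool pack 26 mm over the bench fills the other half.
- lid (a joint): lid angle, rad: 0 = fully shut, about 1.5 upright, 1.95 = stop leaning back. The hinge is stiff: the lid stays where it is left, and about 3 to 4 N at its free edge moves it either way.
- lid_hinge (a point): middle of the lid's hinge line, 28 mm above the bench; x runs along the hinge. The frame turns with the lid: in it the lid's shell spans x -62 to +62, y -120 to 0, z 0 to 30 mm; its outer top face is at z = +30 mm (58 mm above the bench when shut), y = -120 is the free edge.
- lid_tab (a point): middle of the thumb tab on the lid's free edge: 36 mm along x, sticks out 16 mm, 8 mm thick (20 mm to the -x side of the lid's middle).
- latch (a joint): latch angle, rad: 0 = arm across the lid, pointing along the carrier's +y (its stop); about 1.57 = pointing along the carrier's +x, clear of the lid; stop at 1.75. Friction about 0.05 N m; stays where it is left.
- latch_pivot (a point): the latch's upright turning axis, 65 mm above the bench, beside the carrier at (+35, -77) mm from the tray centre; axes as the carrier's.
- latch_peg (a point): middle of the part of the latch's upright black peg above the arm: 10 mm thick, 38 mm from the pivot, from 68 to 94 mm above the bench (this point at 84). The steel arm under it is 12 mm wide, 61 to 69 mm above the bench, and reaches 44 mm from the pivot, just above the shut lid's top (58 mm).
- syringe: small syringe lying on the bench near the tube, 79 x 21 x 13 mm; leave alone
- oil_bottle: small dropper bottle with black cap, 25 mm wide, 70 mm high, standing; leave alone
- forceps: steel forceps lying on the bench, 134 x 19 x 8 mm; leave alone

How it is judged (in metres and radians):
On the way, in this order (a step that is already met when the one before it is completed fails the run):
1. the tube lies in the cradle's notches, let go of, with the lid still open (x of tube_centre in the frame of cradle_seat between -0.008 and 0.008 m and y of tube_centre in the frame of cradle_seat between -0.012 and 0.012 m and z of tube_centre in the frame of cradle_seat between 0 and 0.013 m and angle between the y axis of tube_centre and the y axis of cradle_seat, either way round below 0.2 rad and contact force between the fingers and tube below 0.05 N and value of joint lid above 0.8 rad), for 0.2 s.
2. the lid is shut while the latch arm is still turned clear of it (x of tube_centre in the frame of cradle_seat between -0.008 and 0.008 m and y of tube_centre in the frame of cradle_seat between -0.012 and 0.012 m and z of tube_centre in the frame of cradle_seat between 0 and 0.013 m and angle between the y axis of tube_centre and the y axis of cradle_seat, either way round below 0.2 rad and value of joint lid below 0.05 rad and value of joint latch above 0.9 rad), for 0.2 s.
At the end, for the whole second after the job is handed in: the tube lies at rest in the cradle's notches (within 8 mm across, 12 mm along, 0.2 rad, 0 to 13 mm above the seat), the lid is shut (under 0.05 rad) and the latch arm lies across it (under 0.25 rad) (x of tube_centre in the frame of cradle_seat between -0.008 and 0.008 m and y of tube_centre in the frame of cradle_seat between -0.012 and 0.012 m and z of tube_centre in the frame of cradle_seat between 0 and 0.013 m and angle between the y axis of tube_centre and the y axis of cradle_seat, either way round below 0.2 rad and contact force between the fingers and tube below 0.05 N and value of joint lid below 0.05 rad and value of joint latch below 0.25 rad and linear speed of tube below 0.02 m/s); the robot touches nothing.
It fails at once if the lid is slammed (closes faster than 3 rad/s) (velocity of joint lid below -3 rad/s).
It fails at once if the tube is dropped or thrown (over 0.6 m/s with no finger on it) (contact force between the fingers and tube below 0.05 N and linear speed of tube above 0.6 m/s).
It fails at once if the syringe, dropper bottle or forceps is moved more than 30 mm, or the bottle tipped over (distance of any of syringe, oil_bottle, forceps from where it was at the start of the episode above 0.03 m or angle between oil_bottle's own z axis and vertical above 0.5 rad).
It also fails if it takes over 64 s, if anything falls off the work surface, if the arm or the gripper's body presses on something with over 40 N, if the wrist force passes 120 N, or if a joint passes its speed limit or range.

## Robot

A 6-joint arm with a two-finger parallel gripper is mounted at the origin on a cart in front of the work surface, level with it; the furniture and walls round the work are solid. World frame = base frame: x ahead of the robot, y to its left, z up, the work surface at z = 0. Lengths are in m, angles in degrees, forces in N, time in s.
With the tool pointing down it reaches from about 0.25 to 0.725 m from the base axis. Payload 9.7 kg.
Tool frame: the origin (TCP) lies midway between the tips of the shut fingers; the grasp point (between the pads) lies 19 mm behind it; z points along the fingers, y is the line along which they close (so a half turn about z gives the same grasp; the last joint's range is limited). The gripper opens to 85 mm and grips with 20 to 120 N. Pads are 22 mm wide; open, the fingers measure 114 mm over their backs; the gripper's body (76 mm by 85 mm) begins 54 mm behind the grasp point. The pads swing forward as they close: fully open they stand 13 mm farther back than shut.
Start: joints at [70.531, 4.979, 10.078, 95.1, 0, 90], TCP at [0.183, 0.519, 0.231] pointing down, gripper open.
Joint ranges: [-179.16, 179.16], [-48.56, 103.87], [-65.8, 70.77], [-126.05, 130.52], [-82.76, 87.17], [-180, 180]. Speed limits (degrees/s): [127.2, 127.2, 147.25, 180, 180, 180].

## Interface

Orientations are given as [roll, pitch, yaw] about the fixed x, y, z axes, in that order (R = Rz(yaw) Ry(pitch) Rx(roll)).
In Python, from workcell import bot gives the robot as it stands. The module is installed in compiled form; this text tells all that it offers.
- The arm moves only by the tool send_rows, never from a script. Its argument "moves" is one flat list of numbers, 7 for each row, row after row: the shift along the world's x, y, z normalised to -1 to 1, where 1 is 0.025 m, then the turn, a rotation vector about the world's x, y, z normalised to -1 to 1, where 1 is 0.15 rad, then the closure, from -1 (fully open) to 1 (shut), so that 0 is half open. A call has 1 to 8 rows; each row shifts and turns the commanded pose from where the row before left it; what a row does not reach is not made up. A row lasts 1/8 s, in which the tool goes at most 62.5 mm and 10.7 degrees, less where a joint would pass 70% of its speed; a pose out of reach is approached as far as the arm can. A call with a number of a shift or a turn outside -1 to 1 is refused whole. A call with a gripper value outside its range is refused whole. The fingers move at their own pace and stop on an object; "squeeze" is the grip in N (left out, the last holds). Time passes only in rows, so rows that do not move let the fingers close. It gives the time, the measured TCP pose, the force, the opening and the grip force at its end, in the units of the state.
- bot.get_obs(): the state, without advancing time (a new reading comes with each control period).
- bot.camera(name): name is "scene" or "top"; returns a dict with "color" (400x640x3 uint8, red, green, blue), "camera_matrix" (3x3 intrinsics, pixels), "R" (3x3) and "t" (3): a world point X has camera coordinates R X + t. Camera axes: x right, y down, z forward; pixel columns grow to the right and rows downward; lengths in m; the calibration is good to about 2 mm. A picture is of the moment at which its call begins. There is no depth.
- bot.job_done(): hands the job in; it is judged then, once.
Trained networks look in the newest picture that a camera, given by its name, has taken for a name from the list of things; names that differ only in an ending like _2 or _b are one class to them, and where a whole thing is asked for, a point or a joint stands for the part that bears it (a point fixed in the world has none). Each returns a list of dicts, best first, with "p" (0 to 1); they miss things now and then, are a little off and sometimes report something else, mostly with a low value. They report only what shows in the picture. A call takes as long as a camera call.
- bot.boxes_of(camera, query): "extent" ([left, top, right, bottom] in pixels, round what is visible of it).
- bot.trace(camera, query): "region" (400x640 bool, what is visible of it) and "extent" ([left, top, right, bottom] in pixels, round what is visible of it).
- bot.landmark_of(camera, query): "pixel" ([column, row] in pixels: a listed point, or the origin of a listed thing).
The state is a dict: "time": time; "q": joint angles; "qd": joint speeds; "joint_efforts": joint torques, N m; "ee_pos": TCP position; "tcp_rot": TCP orientation; "wrist_force": force on the tool from outside, world axes, zero at the start; "torque": the same for the moment, N m; "opening": finger opening in m; "grasp_force": force on a finger pad.
Only numpy, scipy, OpenCV 4.12 (cv2) and the standard library are available. Lean on these libraries where they do the work, as an engineer would, in place of code of your own. Each camera call takes 0.05 s, during which the arm holds its last target. There are 200 camera calls.

## Working session

There is one attempt and no reset: what is moved stays moved. The work goes in short steps, Python scripts to look and compute and a tool call to move; the robot and the scene stay as the last step left them, time stands still between calls to the robot, and variables do not carry over. Pictures are saved under pics/ and viewed, at most 10 in all, crops included, and the job is handed in when it is done.

Besides the shell and the picture viewer there is one more tool, called after ">>>" as name(argument=value, ...), one argument or row to a line, values as JSON. send_rows: Moves the arm, as the interface text tells. Its arguments: {"type":"object","properties":{"moves":{"type":"array"},"squeeze":{"type":"number"}},"required":["moves"]}

```bash
mkdir -p pics; cat > h.py <<'E'
import numpy as np, cv2
from workcell import bot
def cam(n):
    c=bot.camera(n); return c
def px(c,X):
    X=np.asarray(X,float); p=c["camera_matrix"]@(c["R"]@X+c["t"]); return p[:2]/p[2]
def onz(c,p,z):
    d=c["R"].T@np.linalg.solve(c["camera_matrix"],[p[0],p[1],1]); o=-c["R"].T@c["t"]
    return o+d*(z-o[2])/d[2]
def tri(cs,ps):
    A=[];b=[]
    for c,p in zip(cs,ps):
        d=c["R"].T@np.linalg.solve(c["camera_matrix"],[p[0],p[1],1]); d/=np.linalg.norm(d); o=-c["R"].T@c["t"]
        M=np.eye(3)-np.outer(d,d); A.append(M); b.append(M@o)
    A=np.vstack(A);b=np.hstack(b); x=np.linalg.lstsq(A,b,rcond=None)[0]
    return x,np.abs(A@x-b).max()
def save(c,f): cv2.imwrite("pics/"+f,c["color"][:,:,::-1])
E
python3 - <<'E'
from h import *
np.set_printoptions(precision=4,suppress=True)
o=bot.get_obs(); print(o)
cs={n:cam(n) for n in("top","scene")}
for n,c in cs.items(): save(c,n+"0.png"); print(n,-c["R"].T@c["t"])
for q in ["tube_centre","cradle_seat","tray_centre","lid_hinge","lid_tab","latch_pivot","latch_peg","syringe","oil_bottle","forceps"]:
    ps=[]
    for n in cs:
        r=bot.landmark_of(n,q)
        print(q,n,[(np.round(x["pixel"],1),round(x["p"],2)) for x in r[:2]])
        if r: ps.append((cs[n],r[0]["pixel"]))
    if len(ps)==2: print("   ",tri(*zip(*ps)))
E
```

```text
{'time': 0.0, 'q': array([70.5291,  5.0096, 10.0354, 95.0969, -0.0011, 89.9991]), 'qd': array([ 0.0319, -0.0156, -0.0908,  0.0304, -0.0474,  0.0788]), 'joint_efforts': array([ -0.0021, -52.0404,  46.4792,   0.017 ,  -0.0001,   0.    ]), 'ee_pos': array([0.1833, 0.5184, 0.2306]), 'tcp_rot': array([-179.9288,    0.0011,  160.5301]), 'wrist_force': array([ 0.6845, -1.0971, -0.3455]), 'torque': array([ 0.0326, -0.0387, -0.0114]), 'grasp_force': 0.0, 'opening': 0.0855479455217312}
top [ 0.3393 -0.0219  0.9132]
scene [-0.1376 -0.5003  0.5348]
tube_centre top [(array([414.5, 277.8]), 0.53)]
tube_centre scene [(array([387.1, 312.8]), 0.81)]
    (array([ 0.386 , -0.2116,  0.011 ]), np.float64(5.1729890489404795e-05))
cradle_seat top [(array([298.5, 206.6]), 0.97)]
cradle_seat scene [(array([296.5, 217.6]), 0.86), (array([331.4, 207.3]), 0.74)]
    (array([0.4916, 0.0634, 0.0209]), np.float64(0.000964078305087962))
tray_centre top [(array([300.8, 219.7]), 0.9)]
tray_centre scene [(array([284.3, 223.8]), 0.88)]
    (array([0.4588, 0.0565, 0.0259]), np.float64(0.0034397606831180344))
lid_hinge t
[... 515 characters left out ...]
[300.4, 221.1]), 0.57), (array([333.1, 184.8]), 0.49)]
latch_peg scene [(array([342.4, 189.3]), 0.61)]
    (array([0.4772, 0.0063, 0.1095]), np.float64(0.04002672021990372))
syringe top [(array([417.6, 277.1]), 0.6), (array([423.1, 222.2]), 0.51)]
syringe scene [(array([428.6, 281.3]), 0.8)]
    (array([ 0.4018, -0.2315,  0.0674]), np.float64(0.024506306635765918))
oil_bottle top [(array([255. , 159.2]), 0.68)]
oil_bottle scene [(array([277.6, 196.7]), 0.58)]
    (array([ 0.587 ,  0.1958, -0.0203]), np.float64(0.003430064386914067))
forceps top [(array([228.7, 243.8]), 0.59)]
forceps scene [(array([209.2, 224.6]), 0.56)]
    (array([0.3854, 0.1993, 0.0015]), np.float64(0.002584746456390785))
```

View pics/top0.png

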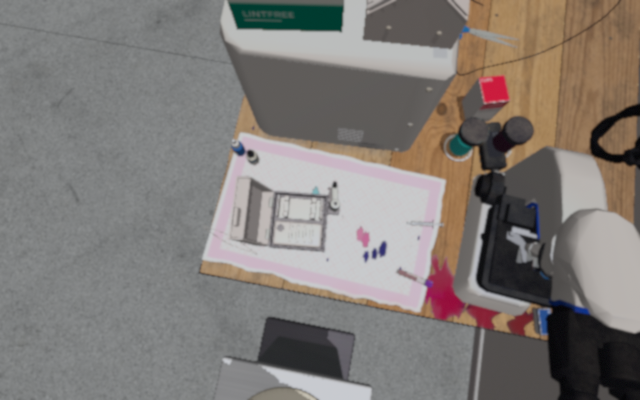

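View pics/scene0.png

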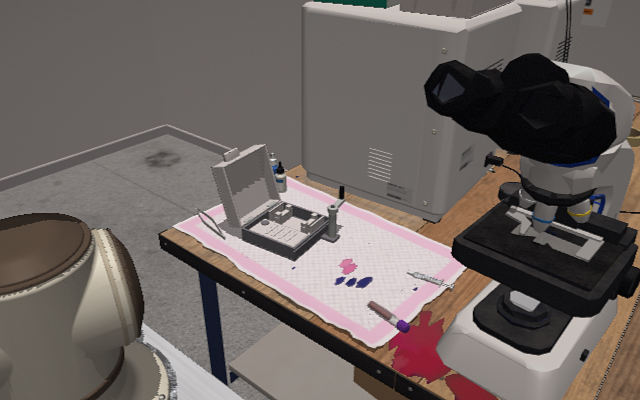

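The top view (image up = world +x, right = −y) shows the tube running from (398,269) to its purple cap at (432,284), the carrier around (300,220) with its lid open to the left, and the latch at (334,195) turned clear. The scene view agrees: tube from (370,303) to the cap at (405,325), peg at (342,192). Next I'll fit the carrier pose and the tube axis.

```bash
python3 - <<'E'
from h import *
from scipy.optimize import least_squares
np.set_printoptions(precision=4,suppress=True)
cs={n:cam(n) for n in("top","scene")}
obs={}
for n in cs:
    for q in ["cradle_seat","tray_centre","lid_hinge","lid_tab","latch_pivot","latch_peg","tube_centre"]:
        for r in bot.landmark_of(n,q)[:3]: obs.setdefault((n,q),[]).append(r["pixel"])
def pts(v):
    x,y,a,l,t=v; R=np.array([[np.cos(a),-np.sin(a),0],[np.sin(a),np.cos(a),0],[0,0,1]]); T=np.array([x,y,0])
    w=lambda p:T+R@np.array(p)
    tab=np.array([-.020,-.128,.004]); cl,sl=np.cos(-l),np.sin(-l)
    ty,tz=tab[1]*cl-tab[2]*sl, tab[1]*sl+tab[2]*cl
    return {"tray_centre":w([0,0,.028]),"cradle_seat":w([.029,0,.026]),"lid_hinge":w([0,.06,.028]),"lid_tab":w([tab[0],.06+ty,.028+tz]),
     "latch_pivot":w([.035,-.077,.065]),"latch_peg":w([.035+.038*np.sin(t),-.077+.038*np.cos(t),.084])}
def res(v,full=False):
    P=pts(v);out=[]
    for (n,q),L in obs.items():
        if q=="tube_centre": continue
        e=[px(cs[n],P[q])-l for l in L]; e=min(e,key=np.linalg.norm); out.append(e)
        if full: print(n,q,e)
    return np.hstack(out)
s=least_squares(res,[.459,.057,.05,1.9,1.5],loss="soft_l1",f_scale=1.5)
print("carrier",s.x[:2],np.degrees(s.x[2]),s.x[3:]); res(s.x,True)
for k,v in pts(s.x).items(): print(k,v)
for n in cs:
    for r in bot.trace(n,"tube_centre")[:2]:
        m=r["region"].astype(np.uint8); c=cs[n]
        pp=np.argwhere(m)[:,::-1]; X=np.array([onz(c,p,.0075)[:2] for p in pp])
        mu=X.mean(0); u,S,vt=np.linalg.svd(X-mu); d=vt[0]; t=(X-mu)@d
        print(n,"tube",r["p"],len(pp),r["extent"],"mid",mu+d*(t.min()+t.max())/2,"len",np.ptp(t),"ang",np.degrees(np.arctan2(d[1],d[0])))
    for q in("tube_centre",): print(n,[onz(cs[n],p,.0075) for p in obs.get((n,q),[])])
    for r in bot.trace(n,"syringe")[:2]: print(n,"syr",r["p"],r["extent"])
E
```

```text
carrier [0.4606 0.0597] 4.6928748919128385 [1.8735 1.4146]
top cradle_seat [ 0.9681 -1.5306]
top tray_centre [-0.9477 -3.178 ]
top lid_hinge [0.4597 1.1573]
top lid_tab [-1.5087 -0.012 ]
top latch_pivot [-0.5483  0.2108]
top latch_peg [ 0.658  -1.2477]
scene cradle_seat [-0.1222 -1.956 ]
scene tray_centre [-0.218   1.3772]
scene lid_hinge [-2.7123  0.5991]
scene lid_tab [5.8458 2.1335]
scene latch_pivot [0.7017 2.3158]
scene latch_peg [-1.2309  3.8492]
tray_centre [0.4606 0.0597 0.028 ]
cradle_seat [0.4895 0.062  0.026 ]
lid_hinge [0.4557 0.1195 0.028 ]
lid_tab [0.4323 0.1597 0.149 ]
latch_pivot [ 0.5018 -0.0142  0.065 ]
latch_peg [ 0.5387 -0.0052  0.084 ]
top tube 0.6 210 [394.6, 271.4, 432.2, 288.8] mid [ 0.3858 -0.2119] len 0.0794178275337509 ang -100.87977161407176
top [array([ 0.5058, -0.2158,  0.0075]), array([ 0.5101, -0.009 ,  0.0075]), array([0.4658, 0.0576, 0.0075])]
top syr 0.63 [409.8, 223.0, 440.4, 227.6]
scene tube 0.58 486 [367.9, 298.9, 407.5, 334.7] mid [ 0.3859 -0.2132] len 0.08455807324394243 ang -101.86671676217372
scene [array([ 0.4957, -0.2186,  0.0075]), array([ 0.3894, -0.2117,  0.0075])]
scene syr 0.6 [407.9, 271.4, 455.4, 286.3]
```

```bash
python3 - <<'E'
from h import *
cs={n:cam(n) for n in("top","scene")}
a=np.radians(4.7);C=np.array([.4606,.0597,0]);R=np.array([[np.cos(a),-np.sin(a),0],[np.sin(a),np.cos(a),0],[0,0,1]])
t=np.radians(-101.4);d=np.array([np.cos(t),np.sin(t),0]);T=np.array([.3859,-.2123,.0075])
w=lambda *p:C+R@np.array(p)
rect=[w(-.062,-.06,.028),w(.062,-.06,.028),w(.062,.06,.028),w(-.062,.06,.028),w(-.062,-.06,.028)]
lines=[rect,[T-d*.04,T+d*.04],[w(.029,-.04,.026),w(.029,.04,.026)],[w(.035,-.077,.065),w(.073,-.077,.065)]]
def crop(c,x0,y0,wd,ht,s):
    im=cv2.resize(c["color"][y0:y0+ht,x0:x0+wd,::-1],None,fx=s,fy=s,interpolation=cv2.INTER_CUBIC)
    for L in lines:
        P=[((px(c,p)+.5-[x0,y0])*s).astype(int) for p in L]
        for p,q in zip(P,P[1:]): cv2.line(im,tuple(map(int,p)),tuple(map(int,q)),(0,255,0),1)
    return im
A=np.vstack([crop(cs["top"],230,165,130,90,3),crop(cs["top"],360,205,130,100,3)])
B=np.vstack([crop(cs["scene"],205,140,150,125,2),crop(cs["scene"],345,255,125,100,3)[:, :300]]) if 0 else None
b1=crop(cs["scene"],205,140,130,90,3);b1=crop(cs["scene"],220,140,130,125,3)[:375];b2=crop(cs["scene"],350,270,130,65,3)
B=np.vstack([b1,b2])[:570]
cv2.imwrite("pics/ov1.png",np.hstack([A[:570],B]))
E
```

```text
(no output)
```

View pics/ov1.png

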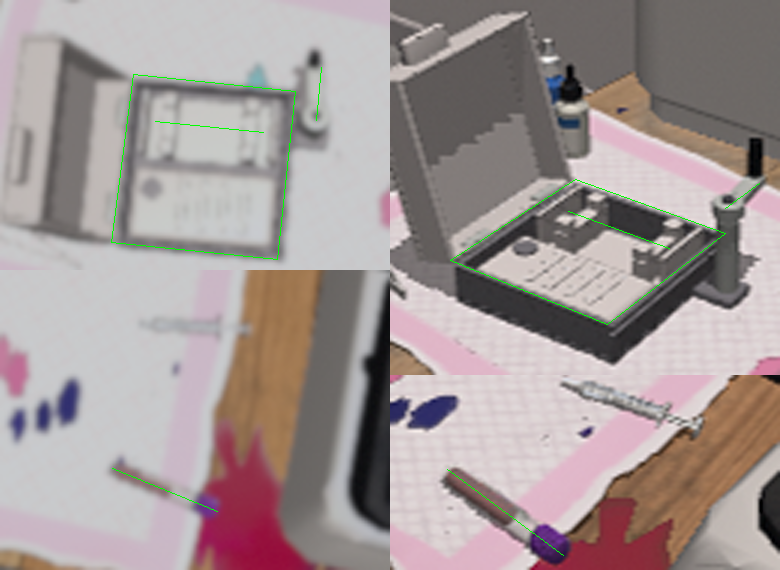

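The overlay fits to 1–2 px: the carrier rim, latch and tube axis all lie on their lines. Moving to above the tube now.

>>> send_rows(
  moves=[0.253,-0.913,0,0,0,-0.298,-1,0.253,-0.913,0,0,0,-0.298,-1,0.253,-0.913,0,0,0,-0.298,-1,0.253,-0.913,0,0,0,-0.298,-1,0.253,-0.913,0,0,0,-0.298,-1,0.253,-0.913,0,0,0,-0.298,-1,0.253,-0.913,0,0,0,-0.298,-1,0.253,-0.913,0,0,0,-0.298,-1],
)

```text
time: 3.2
ee_pos: [0.2341, 0.3352, 0.2314]
tcp_rot: [180.0, 0.0, 140.0]
wrist_force: [0.2, -0.7, 0.3]
opening: 0.0856
grasp_force: 0.0
```

>>> send_rows(
  moves=[0.253,-0.913,0,0,0,-0.298,-1,0.253,-0.913,0,0,0,-0.298,-1,0.253,-0.913,0,0,0,-0.298,-1,0.253,-0.913,0,0,0,-0.298,-1,0.253,-0.913,0,0,0,-0.298,-1,0.253,-0.913,0,0,0,-0.298,-1,0.253,-0.913,0,0,0,-0.298,-1,0.253,-0.913,0,0,0,-0.298,-1],
)

```text
time: 4.2
ee_pos: [0.2846, 0.1526, 0.2314]
tcp_rot: [180.0, 0.0, 119.5]
wrist_force: [0.3, 0.0, -1.2]
opening: 0.0855
grasp_force: 0.0
```

>>> send_rows(
  moves=[0.253,-0.913,0,0,0,-0.298,-1,0.253,-0.913,0,0,0,-0.298,-1,0.253,-0.913,0,0,0,-0.298,-1,0.253,-0.913,0,0,0,-0.298,-1,0.253,-0.913,0,0,0,-0.298,-1,0.253,-0.913,0,0,0,-0.298,-1,0.253,-0.913,0,0,0,-0.298,-1,0.253,-0.913,0,0,0,-0.298,-1],
)

```text
time: 5.2
ee_pos: [0.3352, -0.0301, 0.2314]
tcp_rot: [180.0, 0.0, 99.0]
wrist_force: [0.2, 0.2, -0.1]
opening: 0.0856
grasp_force: 0.0
```

>>> send_rows(
  moves=[0.253,-0.913,-0.5,0,0,-0.298,-1,0.253,-0.913,-0.5,0,0,-0.298,-1,0.253,-0.913,-0.5,0,0,-0.298,-1,0.253,-0.913,-0.5,0,0,-0.298,-1,0.253,-0.913,-0.5,0,0,-0.298,-1,0.253,-0.913,-0.5,0,0,-0.298,-1,0.253,-0.913,-0.5,0,0,-0.298,-1,0.253,-0.913,-0.5,0,0,-0.298,-1],
)

```text
time: 6.2
ee_pos: [0.3858, -0.2127, 0.131]
tcp_rot: [180.0, 0.0, 78.5]
wrist_force: [0.1, -0.1, 0.7]
opening: 0.0856
grasp_force: 0.0
```

>>> send_rows(
  moves=[0,0,-0.9,0,0,0,-1,0,0,-0.9,0,0,0,-1,0,0,-0.9,0,0,0,-1,0,0,-0.9,0,0,0,-0.5,0,0,-0.7,0,0,0,0,0,0,-0.5,0,0,0,0,0,0,-0.26,0,0,0,0,0,0,0,0,0,0,0],
  squeeze=25,
)

```text
time: 7.2
ee_pos: [0.3857, -0.2118, 0.0047]
tcp_rot: [-180.0, -0.0, 78.6]
wrist_force: [0.1, 0.8, 0.3]
opening: 0.0426
grasp_force: 0.0
```

>>> send_rows(
  moves=[0,0,0,0,0,0,1,0,0,0,0,0,0,1,0,0,0,0,0,0,1,0,0,0,0,0,0,1,0,0,0,0,0,0,1,0,0,0,0,0,0,1],
  squeeze=25,
)

```text
time: 7.95
ee_pos: [0.3861, -0.2121, 0.0054]
tcp_rot: [179.9, 0.0, 78.6]
wrist_force: [0.9, -0.0, 5.5]
opening: 0.0112
grasp_force: 29.6
```

>>> send_rows(
  moves=[0,0,0.3,0,0,0,1,0,0,0.6,0,0,0,1,0,0,0.9,0,0,0,1,0,0,0.9,0,0,0,1,0,0,0.9,0,0,0,1,0,0,0.4,0,0,0,1],
)

```text
time: 8.7
ee_pos: [0.3862, -0.2121, 0.1067]
tcp_rot: [179.9, 0.0, 78.6]
wrist_force: [1.2, -0.7, 0.2]
opening: 0.0113
grasp_force: 29.0
```

```bash
python3 - <<'E'
from h import *
np.set_printoptions(precision=4,suppress=True)
cs={n:cam(n) for n in("top","scene")}
o=bot.get_obs();print(o["ee_pos"],o["tcp_rot"],o["opening"],o["grasp_force"])
z=o["ee_pos"][2]-.003
for n,c in cs.items():
    for r in bot.trace(n,"tube_centre")[:1]:
        pp=np.argwhere(r["region"])[:,::-1]; X=np.array([onz(c,p,z+.005)[:2] for p in pp])
        mu=X.mean(0);u,S,vt=np.linalg.svd(X-mu);d=vt[0];t=(X-mu)@d
        print(n,r["p"],r["extent"],"mid",mu+d*(t.min()+t.max())/2,"len",np.ptp(t),np.degrees(np.arctan2(d[1],d[0])))
    P=px(c,o["ee_pos"]).astype(int)
A=[]
for n,c in cs.items():
    P=px(c,o["ee_pos"]).astype(int); x,y=P-[50,50]; x=max(0,x);y=max(0,y)
    A.append(cv2.resize(c["color"][y:y+100,x:x+100,::-1],(390,390),interpolation=cv2.INTER_CUBIC)); print(n,P)
cv2.imwrite("pics/grip.png",np.hstack(A))
E
```

```text
[ 0.3862 -0.2121  0.106 ] [179.9033   0.0323  78.5735] 0.011058887844642444 28.95153433084488
scene 0.88 [372.2, 244.7, 416.3, 278.1] mid [ 0.3865 -0.2126] len 0.08320021386738793 -99.83070692839598
top [425 277]
scene [392 261]
```

View pics/grip.png

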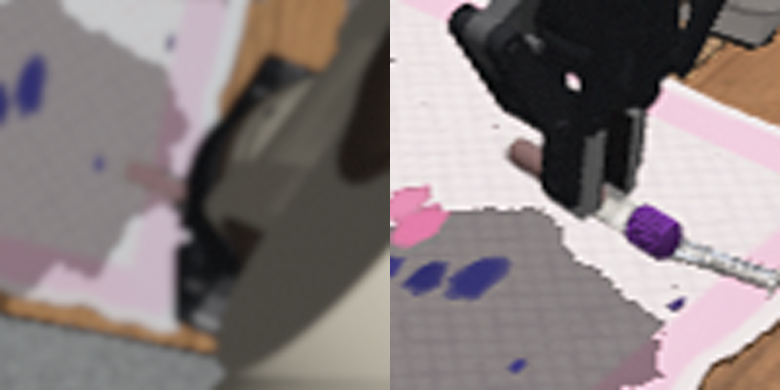

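The tube is held square and centred: end at (515,155), cap at (675,240), fingers in the middle. Carrying it to above the cradle.

>>> send_rows(
  moves=[0.346,0.915,0.2,0,0,0.156,1,0.346,0.915,0.2,0,0,0.156,1,0.346,0.915,0.2,0,0,0.156,1,0.346,0.915,0.2,0,0,0.156,1,0.346,0.915,0.2,0,0,0.156,1,0.346,0.915,0.1,0,0,0.156,1],
)

```text
time: 9.65
ee_pos: [0.4375, -0.0738, 0.1315]
tcp_rot: [-179.9, -0.0, 86.7]
wrist_force: [0.0, 0.2, -0.2]
opening: 0.0116
grasp_force: 29.0
```

>>> send_rows(
  moves=[0.346,0.915,0,0,0,0.156,1,0.346,0.915,0,0,0,0.156,1,0.346,0.915,0,0,0,0.156,1,0.346,0.915,0,0,0,0.156,1,0.346,0.915,0,0,0,0.156,1,0.346,0.915,0,0,0,0.156,1,0,0,-0.6,0,0,0,1,0,0,-0.6,0,0,0,1],
)

```text
time: 10.65
ee_pos: [0.4888, 0.0622, 0.1004]
tcp_rot: [-179.9, 0.0, 94.7]
wrist_force: [0.7, 0.3, -0.0]
opening: 0.0116
grasp_force: 28.9
```

```bash
python3 - <<'E'
from h import *
np.set_printoptions(precision=4,suppress=True)
c=cam("scene");o=bot.get_obs();print(o["ee_pos"],o["tcp_rot"])
r=bot.trace("scene","tube_centre")[:1]
if r: print(r[0]["p"],r[0]["extent"])
a=np.radians(4.7);R=np.array([[np.cos(a),-np.sin(a),0],[np.sin(a),np.cos(a),0],[0,0,1]])
S=np.array([.490,.0625,.026]);T=o["ee_pos"]
x0,y0=240,130
im=cv2.resize(c["color"][y0:y0+120,x0:x0+120,::-1],None,fx=5,fy=5,interpolation=cv2.INTER_CUBIC)
def seg(A,B,col): cv2.line(im,*[tuple(int(v) for v in (px(c,p)+.5-[x0,y0])*5) for p in(A,B)],col,1)
for y in(-.03,.03): seg(S+R@[-.012,y,0],S+R@[.012,y,0],(0,255,0))
seg(S+R@[0,-.046,0],S+R@[0,.046,0],(0,255,0))
seg(T+R@[0,-.04,.002],T+R@[0,.04,.002],(0,0,255))
cv2.imwrite("pics/above.png",im)
E
```

```text
[0.4879 0.0619 0.0984] [-179.7517    0.0215   94.625 ]
0.56 [277.7, 175.4, 312.4, 193.1]
```

View pics/above.png

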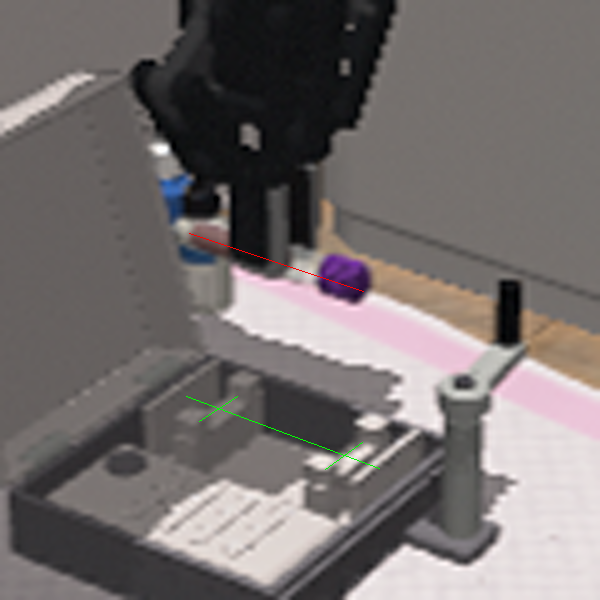

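The scene view shows the predicted seat (green, crosses at (217,409) and (347,458)) inside the notches, with the cap at (345,278) well lined up. Lowering.

>>> send_rows(
  moves=[0.05,0,-0.6,0,0,0,1,0,0,-0.6,0,0,0,1,0,0,-0.6,0,0,0,1,0,0,-0.4,0,0,0,1,0,0,-0.2,0,0,0,1,0,0,0,0,0,0,1],
)

```text
time: 11.5
ee_pos: [0.4907, 0.0627, 0.0421]
tcp_rot: [-180.0, 0.0, 94.7]
wrist_force: [0.8, -0.1, -0.3]
opening: 0.0113
grasp_force: 28.9
```

>>> send_rows(
  moves=[0,0,-0.08,0,0,0,1,0,0,-0.08,0,0,0,1,0,0,0,0,0,0,1],
)

```text
time: 11.88
ee_pos: [0.4908, 0.0627, 0.0383]
tcp_rot: [180.0, -0.0, 94.7]
wrist_force: [-0.1, -0.3, -0.2]
opening: 0.0112
grasp_force: 28.9
```

>>> send_rows(
  moves=[0,0,-0.08,0,0,0,1,0,0,-0.08,0,0,0,1,0,0,-0.04,0,0,0,1,0,0,0,0,0,0,1],
)

```text
time: 12.38
ee_pos: [0.4907, 0.0626, 0.0332]
tcp_rot: [-180.0, 0.0, 94.7]
wrist_force: [0.8, -0.3, 0.6]
opening: 0.0115
grasp_force: 28.9
```

>>> send_rows(
  moves=[0,0,-0.05,0,0,0,1,0,0,0,0,0,0,1],
)

```text
time: 12.62
ee_pos: [0.4907, 0.0626, 0.032]
tcp_rot: [-180.0, -0.0, 94.7]
wrist_force: [-0.6, -0.4, -0.4]
opening: 0.0114
grasp_force: 28.9
```

>>> send_rows(
  moves=[0,0,-0.05,0,0,0,1,0,0,0,0,0,0,1],
)

```text
time: 12.88
ee_pos: [0.4909, 0.0627, 0.0313]
tcp_rot: [180.0, -0.0, 94.7]
wrist_force: [-1.4, -0.8, 4.5]
opening: 0.0113
grasp_force: 29.5
```

>>> send_rows(
  moves=[0,0,0,0,0,0,0.6,0,0,0,0,0,0,0.5,0,0,0,0,0,0,0.4,0,0,0,0,0,0,0.4,0,0,0,0,0,0,0.4],
)

```text
time: 13.5
ee_pos: [0.4907, 0.0626, 0.0307]
tcp_rot: [-180.0, 0.0, 94.7]
wrist_force: [-0.0, -0.0, -0.3]
opening: 0.0256
grasp_force: 0.0
```

>>> send_rows(
  moves=[0,0,0.3,0,0,0,0.4,0,0,0.6,0,0,0,0.4,0,0,0.9,0,0,0,0.4,0,0,0.9,0,0,0,0.4,0,0,1,0,0,0,0.4,0,-0.3,1,0,0,0,0.6,0,-0.3,1,0,0,0,1,0,-0.3,1,0,0,0,1],
)

```text
time: 14.5
ee_pos: [0.4908, 0.0399, 0.2004]
tcp_rot: [179.9, -0.0, 94.7]
wrist_force: [0.8, -0.0, -0.0]
opening: 0.0002
grasp_force: 0.0
```

```bash
python3 - <<'E'
from h import *
np.set_printoptions(precision=4,suppress=True)
cs={n:cam(n) for n in("top","scene")}
print(bot.get_obs()["ee_pos"])
a=np.radians(4.7);R=np.array([[np.cos(a),-np.sin(a),0],[np.sin(a),np.cos(a),0],[0,0,1]])
for n,c in cs.items():
    for r in bot.trace(n,"tube_centre")[:1]:
        pp=np.argwhere(r["region"])[:,::-1]; X=np.array([onz(c,p,.033) for p in pp])-[.490,.0625,0]
        X=(X@R)[:,:2]; mu=X.mean(0);u,S,vt=np.linalg.svd(X-mu);d=vt[0];t=(X-mu)@d
        print(n,r["p"],"mid",mu+d*(t.min()+t.max())/2,"len",np.ptp(t),np.degrees(np.arctan2(d[1],d[0])))
    for q in("lid_tab","lid_hinge","latch_peg"): print(n,q,[(x["pixel"],x["p"]) for x in bot.landmark_of(n,q)[:2]])
c=cs["scene"]; im=cv2.resize(c["color"][130:250,210:370,::-1],None,fx=5,fy=5,interpolation=cv2.INTER_CUBIC)
cv2.imwrite("pics/placed.png",im)
E
```

```text
[0.4918 0.0398 0.2021]
top lid_tab []
top lid_hinge []
top latch_peg [([334.2, 186.3], 0.51)]
scene 0.77 mid [ 0.0002 -0.0023] len 0.08152358846472138 -91.20432201969722
scene lid_tab [([229.3, 151.4], 0.75)]
scene lid_hinge [([263.4, 213.8], 0.73)]
scene latch_peg [([344.9, 191.0], 0.54)]
```

View pics/placed.png

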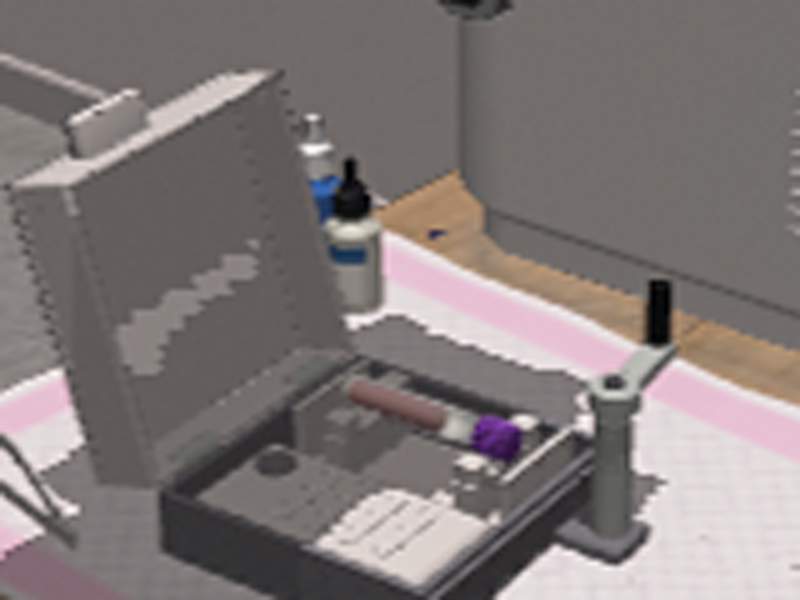

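The tube lies in both notches: barrel at (395,405), cap at (497,437), and the mask puts it at (0, −2) mm from the seat. The tab is on top of the lid's free edge at (108,125). Now I'll go behind the lid with shut fingers and compute the closing arc.

>>> send_rows(
  moves=[-0.218,0.871,0,0,0,0,1,-0.218,0.871,0,0,0,0,1,-0.218,0.871,0,0,0,0,1,-0.218,0.871,0,0,0,0,1,-0.218,0.871,0,0,0,0,1,-0.218,0.871,0,0,0,0,1,-0.218,0.871,0,0,0,0,1,-0.218,0.871,0,0,0,0,1],
)

```text
time: 16.0
ee_pos: [0.4467, 0.2151, 0.1979]
tcp_rot: [-180.0, 0.0, 94.7]
wrist_force: [0.2, -0.5, -0.1]
opening: 0.0002
grasp_force: 0.0
```

>>> send_rows(
  moves=[0,0,-0.86,0,0,0,1,0,0,-0.86,0,0,0,1,0,0,-0.86,0,0,0,1,0,0,-0.86,0,0,0,1],
)

```text
time: 16.5
ee_pos: [0.4469, 0.2144, 0.1112]
tcp_rot: [-180.0, 0.0, 94.7]
wrist_force: [-0.3, -0.6, 0.1]
opening: 0.0001
grasp_force: 0.0
```

```bash
python3 - <<'E'
from h import *
np.set_printoptions(precision=4,suppress=True)
o=bot.get_obs();print(o["ee_pos"],o["wrist_force"])
H=np.array([.4557,.1195,.028]);ey=np.array([-.0819,.9967,0])
th=[1.85,1.75,1.65,1.55,1.45,1.35,1.25,1.15,1.05,.95,.85,.75,.65,.55,.45,.35,.25,.17,.1,.05,0]
p=o["ee_pos"]
for t in th:
    r=.1
    y=-r*np.cos(t)+.03*np.sin(t)+.011; z=r*np.sin(t)+.03*np.cos(t)
    q=H+ey*y+[0,0,z]; print(t,q,np.round((q-p)/.025,2)); p=q
E
```

```text
[0.4469 0.2144 0.1112] [-0.3351 -0.6411  0.1328]
1.85 [0.4502 0.1867 0.1159] [ 0.13 -1.11  0.19]
1.75 [0.4509 0.1777 0.1211] [ 0.03 -0.36  0.21]
1.65 [0.4517 0.1682 0.1253] [ 0.03 -0.38  0.17]
1.55 [0.4525 0.1583 0.1286] [ 0.03 -0.39  0.13]
1.45 [0.4533 0.1481 0.1309] [ 0.03 -0.41  0.09]
1.35 [0.4542 0.1378 0.1321] [ 0.03 -0.41  0.05]
1.25 [0.455  0.1274 0.1324] [ 0.03 -0.42  0.01]
1.15 [0.4559 0.117  0.1315] [ 0.03 -0.41 -0.03]
1.05 [0.4567 0.1068 0.1297] [ 0.03 -0.41 -0.07]
0.95 [0.4576 0.0968 0.1268] [ 0.03 -0.4  -0.12]
0.85 [0.4584 0.0871 0.1229] [ 0.03 -0.39 -0.15]
0.75 [0.4591 0.0779 0.1181] [ 0.03 -0.37 -0.19]
0.65 [0.4598 0.0692 0.1124] [ 0.03 -0.35 -0.23]
0.55 [0.4605 0.0611 0.1058] [ 0.03 -0.32 -0.26]
0.45 [0.4611 0.0537 0.0985] [ 0.02 -0.3  -0.29]
0.35 [0.4617 0.0471 0.0905] [ 0.02 -0.27 -0.32]
0.25 [0.4621 0.0413 0.0818] [ 0.02 -0.23 -0.35]
0.17 [0.4625 0.0373 0.0745] [ 0.01 -0.16 -0.29]
0.1 [0.4627 0.0343 0.0678] [ 0.01 -0.12 -0.27]
0.05 [0.4629 0.0324 0.063 ] [ 0.01 -0.07 -0.19]
0 [0.463  0.0308 0.058 ] [ 0.01 -0.06 -0.2 ]
```

>>> send_rows(
  moves=[0.04,-0.37,0.06,0,0,0,1,0.04,-0.37,0.06,0,0,0,1,0.05,-0.37,0.07,0,0,0,1,0.03,-0.36,0.21,0,0,0,1,0.03,-0.38,0.17,0,0,0,1,0.03,-0.39,0.13,0,0,0,1],
)

```text
time: 17.25
ee_pos: [0.4529, 0.1577, 0.1303]
tcp_rot: [180.0, -0.0, 94.7]
wrist_force: [0.9, 2.7, -0.9]
opening: -0.0002
grasp_force: 1.2
```

>>> send_rows(
  moves=[0.03,-0.41,0.09,0,0,0,1,0.03,-0.41,0.05,0,0,0,1,0.03,-0.42,0.01,0,0,0,1,0.03,-0.41,-0.03,0,0,0,1,0.03,-0.41,-0.07,0,0,0,1],
)

```text
time: 17.88
ee_pos: [0.4565, 0.1061, 0.131]
tcp_rot: [180.0, 0.0, 94.7]
wrist_force: [1.4, 1.9, 1.5]
opening: 0.0
grasp_force: 1.2
```

>>> send_rows(
  moves=[0.03,-0.4,-0.12,0,0,0,1,0.03,-0.39,-0.15,0,0,0,1,0.03,-0.37,-0.19,0,0,0,1,0.03,-0.35,-0.23,0,0,0,1,0.03,-0.32,-0.26,0,0,0,1,0.02,-0.3,-0.29,0,0,0,1],
)

```text
time: 18.62
ee_pos: [0.4606, 0.053, 0.0995]
tcp_rot: [-180.0, 0.0, 94.7]
wrist_force: [0.6, 0.7, 3.2]
opening: -0.0
grasp_force: 0.9
```

>>> send_rows(
  moves=[0.02,-0.27,-0.32,0,0,0,1,0.02,-0.23,-0.35,0,0,0,1,0.01,-0.16,-0.29,0,0,0,1,0.01,-0.12,-0.27,0,0,0,1,0.01,-0.07,-0.19,0,0,0,1],
)

```text
time: 19.25
ee_pos: [0.4622, 0.0322, 0.064]
tcp_rot: [-180.0, 0.0, 94.7]
wrist_force: [0.1, -0.9, 1.7]
opening: -0.0001
grasp_force: 0.8
```

>>> send_rows(
  moves=[0,-0.06,-0.16,0,0,0,1,0,0,-0.08,0,0,0,1,0,0,0,0,0,0,1],
)

```text
time: 19.62
ee_pos: [0.4622, 0.031, 0.0583]
tcp_rot: [-180.0, -0.0, 94.7]
wrist_force: [0.3, -0.7, 0.3]
opening: -0.0
grasp_force: 0.0
```

>>> send_rows(
  moves=[0,0,-0.06,0,0,0,1,0,0,0,0,0,0,1],
)

```text
time: 19.88
ee_pos: [0.4625, 0.031, 0.058]
tcp_rot: [180.0, -0.0, 94.7]
wrist_force: [-3.9, -0.9, 9.2]
opening: 0.0001
grasp_force: 4.3
```

>>> send_rows(
  moves=[0,0,-0.06,0,0,0,1,0,0,0,0,0,0,1],
)

```text
time: 20.12
ee_pos: [0.4625, 0.031, 0.0578]
tcp_rot: [179.9, -0.0, 94.7]
wrist_force: [-8.9, -0.7, 20.8]
opening: 0.0002
grasp_force: 10.4
```

The contact force rose at z = 58 mm, which is the shut height. Lifting off and going round to the −y side of the peg.

>>> send_rows(
  moves=[0,0,0.6,0,0,0,1,0,0,1,0,0,0,1,0,0,1,0,0,0,1,0.82,-0.91,0.6,0,0,0,1,0.82,-0.91,0,0,0,0,1,0.82,-0.91,0,0,0,0,1,0.82,-0.91,0,0,0,0,1],
)

```text
time: 21.0
ee_pos: [0.5452, -0.0608, 0.1359]
tcp_rot: [180.0, -0.0, 94.7]
wrist_force: [0.1, 0.9, -0.9]
opening: 0.0
grasp_force: 0.0
```

```bash
python3 - <<'E'
from h import *
np.set_printoptions(precision=4,suppress=True)
cs={n:cam(n) for n in("top","scene")}
print(bot.get_obs()["ee_pos"])
for q in("latch_peg","latch_pivot","lid_tab"):
    L=[]
    for n in cs:
        r=bot.landmark_of(n,q)[:2]; print(q,n,[(x["pixel"],x["p"],onz(cs[n],x["pixel"],{"latch_peg":.084,"latch_pivot":.065,"lid_tab":.043}[q])) for x in r])
c=cs["scene"]; im=cv2.resize(c["color"][130:270,210:370,::-1],None,fx=4,fy=4,interpolation=cv2.INTER_CUBIC)
cv2.imwrite("pics/shut.png",im)
E
```

```text
[ 0.5457 -0.0617  0.1353]
latch_peg top []
latch_peg scene [([345.3, 186.8], 0.71, array([ 0.5575, -0.0033,  0.084 ]))]
latch_pivot top []
latch_pivot scene [([330.7, 205.1], 0.93, array([ 0.5119, -0.0047,  0.065 ]))]
lid_tab top []
lid_tab scene [([310.7, 229.7], 0.8, array([ 0.4507, -0.0081,  0.043 ]))]
```

View pics/shut.png

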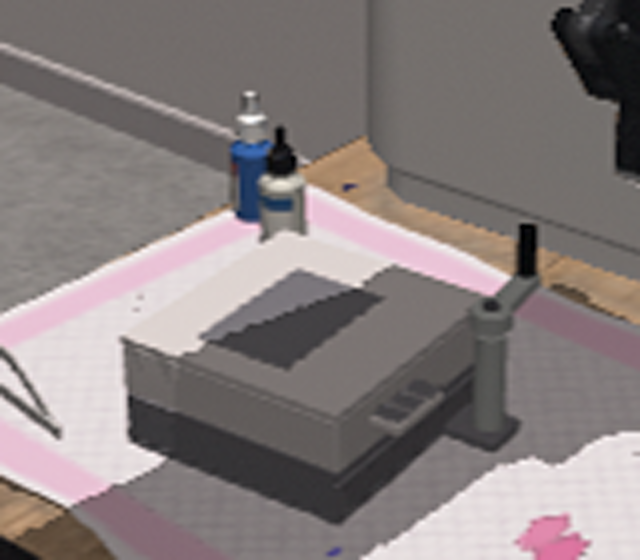

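The lid is shut flush, the tab at (408,405) in the crop; the peg stands at crop (527,250), matching the fitted peg pose.

>>> send_rows(
  moves=[0,0,-0.6,0,0,0.4,1,0,0,-0.8,0,0,0.4,1,0,0,-0.7,0,0,0.25,1,0,0,-0.24,0,0,0,1],
)

```text
time: 21.9
ee_pos: [0.5437, -0.0598, 0.0759]
tcp_rot: [-179.9, -0.0, 103.7]
wrist_force: [0.1, 0.3, -0.1]
opening: -0.0001
grasp_force: 0.0
```

```bash
python3 - <<'E'
from h import *
np.set_printoptions(precision=4,suppress=True)
o=bot.get_obs();print(o["ee_pos"],o["tcp_rot"])
a=np.radians(4.7);R=np.array([[np.cos(a),-np.sin(a)],[np.sin(a),np.cos(a)]]);P=np.array([.502,-.0142])
p=o["ee_pos"][:2]
for k,f in enumerate(np.r_[1.41,1.41-.14*np.arange(1,12)]):
    off=.016+(.004 if k==0 else 0)
    q=P+R@np.array([.038*np.sin(f)+off*np.cos(f),.038*np.cos(f)-off*np.sin(f)]);print(round(f,2),q,np.round((q-p)/.025,2));p=q
E
```

```text
[ 0.5437 -0.0598  0.0759] [-179.9187   -0.0297  103.6983]
1.41 [ 0.5437 -0.0245] [-0.    1.41]
1.27 [ 0.5432 -0.0148] [-0.02  0.39]
1.13 [ 0.5429 -0.0091] [-0.01  0.23]
0.99 [ 0.5418 -0.0034] [-0.04  0.23]
0.85 [0.5399 0.002 ] [-0.08  0.22]
0.71 [0.5373 0.0072] [-0.11  0.21]
0.57 [0.5339 0.0119] [-0.13  0.19]
0.43 [0.53   0.0161] [-0.16  0.17]
0.29 [0.5255 0.0197] [-0.18  0.14]
0.15 [0.5205 0.0226] [-0.2   0.12]
0.01 [0.5152 0.0249] [-0.21  0.09]
-0.13 [0.5096 0.0263] [-0.22  0.06]
```

>>> send_rows(
  moves=[0,0.7,0,0,0,0,1,0,0.71,0,0,0,0,1,-0.02,0.39,0,0,0,0.93,1,-0.01,0.23,0,0,0,0.93,1,-0.04,0.23,0,0,0,0.93,1,-0.08,0.22,0,0,0,0.93,1],
)

```text
time: 22.65
ee_pos: [0.541, 0.003, 0.0778]
tcp_rot: [180.0, 0.1, 135.9]
wrist_force: [-0.0, -1.7, 0.4]
opening: 0.0002
grasp_force: 0.7
```

>>> send_rows(
  moves=[-0.11,0.21,0,0,0,0.93,1,-0.13,0.19,0,0,0,0.93,1,-0.16,0.17,0,0,0,0.93,1,-0.18,0.14,0,0,0,0.93,1,-0.2,0.12,0,0,0,0.93,1,-0.12,0.06,0,0,0,0.5,1],
)

```text
time: 23.4
ee_pos: [0.5186, 0.0253, 0.078]
tcp_rot: [-180.0, 0.1, -179.9]
wrist_force: [0.7, -1.6, 0.2]
opening: 0.0001
grasp_force: 0.7
```

>>> send_rows(
  moves=[-0.15,0,0,0,0,0.3,1,-0.15,0,0,0,0,0,1,0,0,0,0,0,0,1],
)

```text
time: 23.78
ee_pos: [0.5145, 0.0255, 0.0785]
tcp_rot: [180.0, 0.5, -177.5]
wrist_force: [18.8, 1.1, -7.8]
opening: -0.0003
grasp_force: 9.2
```

>>> send_rows(
  moves=[-0.1,0,0,0,0,0,1,0,0,0,0,0,0,1],
)

```text
time: 24.02
ee_pos: [0.5139, 0.0255, 0.0788]
tcp_rot: [180.0, 0.7, -177.5]
wrist_force: [28.5, 1.1, -14.1]
opening: -0.0002
grasp_force: 14.1
```

The latch is at its stop: the force rose at x ≈ 0.514, where the peg should be at angle 0. Backing off and lifting.

>>> send_rows(
  moves=[0.6,0,0,0,0,0,1,0.6,0,0.3,0,0,0,1,0,0,1,0,0,0,1,0,0,1,0,0,0,1,0,-0.8,1,0,0,0,1,0,-0.8,1,0,0,0,1,0,-0.8,0,0,0,0,1,0,-0.8,0,0,0,0,1],
)

```text
time: 25.02
ee_pos: [0.5381, -0.0564, 0.1839]
tcp_rot: [180.0, -0.0, -177.5]
wrist_force: [0.3, 0.5, -0.7]
opening: -0.0002
grasp_force: 0.0
```

```bash
python3 - <<'E'
from h import *
c=cam("scene"); im=cv2.resize(c["color"][130:270,210:370,::-1],None,fx=4,fy=4,interpolation=cv2.INTER_CUBIC)
cv2.imwrite("pics/end.png",im)
E
```

```text
(no output)
```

View pics/end.png

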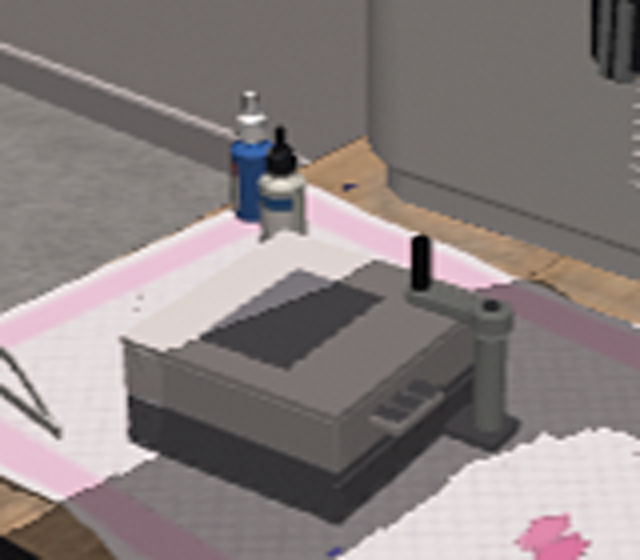

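The latch arm lies across the shut lid, parallel to its side, with the peg at crop (421,262); the gripper is clear of everything. Handing in.

```bash
python3 -c "
from workcell import bot
print(bot.job_done())"
```

```text
the job is handed in; nothing more can be done
None
```

I handed the job in at about 25 s: the tube lies in the cradle notches, the lid is shut and the latch arm is turned over it to its stop; `job_done` returned no verdict.

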